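# Load wear pads into the spring feeder

### The arm

A 6-joint arm with a two-finger parallel gripper is mounted at the origin on the work surface. World frame = base frame: x ahead of the robot, y to its left, z up, the work surface at z = 0. Lengths are in m, angles in rad, forces in N, time in s.
With the tool pointing down it reaches from about 0.35 to 0.85 m from the base axis. Payload 8.1 kg.
Tool frame: the origin (TCP) lies at the centre of the arm's flange, where the gripper is bolted on; the fingertips stand 186 mm ahead of it and the grasp point (between the pads) lies 167 mm ahead of it; z points along the fingers, y is the line along which they close (so a half turn about z gives the same grasp; the last joint's range is limited). The gripper opens to 93 mm and grips with 3 to 60 N. Pads are 15 mm wide; open, the fingers measure 128 mm over their backs; the gripper's body (75 mm by 188 mm) begins 65 mm behind the grasp point.
Start: joints at [1.058, 0.13, 1.488, -0, 1.523, -0.085], TCP at [0.249, 0.546, 0.405] pointing down, gripper open.
Joint ranges: [-2.96, 2.96], [-0.89, 2.26], [0.02, 2.5], [-1.34, 4.48], [0, 2.73], [-2.66, 2.66]. Speed limits (rad/s): [2.39, 2.39, 2.79, 3.14, 3.14, 3.14].

### API

Orientations are given as a rotation vector (axis times angle).
In Python, from plant import robot gives the robot as it stands.
- The arm moves only by the tool apply_moves, never from a script. Its argument "series" is a list of rows, each a list of 2 entries, a list of its own where there are three numbers: the shift along the tool's x, y, z in mm, then the turn, a rotation vector about the tool's x, y, z in rad. A call has 1 to 12 rows; each row shifts and turns the commanded pose from where the row before left it, along the tool's axes as they then stand; what a row does not reach is not made up. A row lasts 1/12 s, in which the tool goes at most 41.7 mm and 7.16 degrees, less where a joint would pass 70% of its speed; a pose out of reach is approached as far as the arm can. A call is refused whole if a number of a shift passes 41.7 or a number of a turn 0.125, either way. A call with a gripper value outside its range is refused whole. "claw" is the opening, from 0 (shut) to 1 (fully open), set as the call begins (left out, the last holds). The fingers move at their own pace and stop on an object; "newtons" is the grip in N (left out, the last holds). Time passes only in rows, so rows that do not move let the fingers close. It gives the time, the measured TCP pose, the force, the opening and the grip force at its end, in the units of the state.
- robot.read_state(): the state, without advancing time (a new reading comes with each control period).
- robot.read_camera(name): name is "scene" or "top" or "wrist"; returns (picture, depth): 480x640x3 uint8, blue, green, red; 480x640 float32, m along the optical axis (not along the pixel's ray), 0 where there is no reading.
- robot.calibration(name): a dict with "fx", "fy", "cx", "cy" (pixels), "extrinsics" (4x4, takes a point from world to camera coordinates). Camera axes: x right, y down, z forward; pixel columns grow to the right and rows downward; lengths in m; the calibration is good to about 2 mm. A picture is of the moment at which its call begins: read the wrist's pose just before it. calibration takes no time and is no camera call; for the wrist camera it gives the pose at the moment of the call.
- robot.close_job(): hands the job in; it is judged then, once.
The state is a dict: "t": time; "q": joint angles; "dq": joint speeds; "joint_torque": joint torques, N m; "tool_pos": TCP position; "orientation": TCP orientation; "force": force on the tool from outside, world axes, zero at the start; "wrist_torque": the same for the moment, N m; "opening": finger opening in m; "gripper_force": force on a finger pad.
Only numpy, scipy, OpenCV 4.12 (cv2) and the standard library are available. Lean on these libraries where they do the work, as an engineer would, in place of code of your own. Each camera call takes 0.05 s, during which the arm holds its last target. There are 200 camera calls.

### The job

Load both white wear pads that wait on the green feeder's tray into its spring-fed magazine: one after the other, bring each over the mouth and press it down against the spring until it has snapped under both side catches and stays down when let go. Leave the other parts on the bench where they are.

Things in the scene. Friction and masses are not known exactly. Their poses are not given: they have to be found in the camera images.
- mouth (a point): Centre of the mouth of the feeder's magazine, level with its rim and the tray, 85 mm above the bench. x points along the tray to the mouth's far side (the way pads are slid), y left of that, z up. The mouth is 66 mm (x) by 94 mm (y). The green feeder is bolted down. A pad slid over the mouth rests on the slopes of the two side catches, its underside 2 to 5 mm below the rim.
- stop (a point): Middle of the top edge of the end stop: a wall across the mouth's far side, 22 mm higher than the tray; its face is 33 mm from the mouth's centre. A pad pushed against it lies over the mouth. Axes as the mouth's.
- tray_end (a point): Middle of the tray's open end, on its top, 223 mm from the mouth's centre. The flat tray leads from here to the mouth, level with its rim. Rails 10 mm higher than the tray and 94 mm apart inside run along both sides of tray and mouth. Axes as the mouth's.
- catch_left (a point): Tip of the left (+y) side catch, at its underside. 44 mm long in x, it springs 7 mm into the mouth; its top slopes inward from the rim to 11 mm below, its underside is flat, 14 mm below the rim. Pressed in its middle with about 6 to 15 N a pad pushes both catches aside; with its top 17 to 18 mm below the rim they snap over it. Let go, it stays, top about 14 mm down.
- catch_right (a point): The same for the right (-y) catch. 80 mm between the two tips. A second pad is loaded in the same way on top of the first. The catch housings outside the rails reach 85 mm either side of the mouth's centre.
- follower (a joint): How far the spring-fed follower plate in the magazine is pressed down, in m: 0 with the magazine empty (its top 15 mm below the rim), about 0.013 with one pad held under the catches, about 0.027 with two, 0.034 at the bottom. Its spring pushes up with about 4 N at 0 and 9 N at the bottom.
- pad_a_center (a point): Centre (half-way up) of the first white nylon wear pad, a flat plate 60 mm (its x) by 90 mm (its y) by 14 mm thick (z), about 0.1 kg, with two dark screw holes. It lies on the tray, the nearer of the two to the mouth, its x along the tray.
- pad_b_center (a point): The same for the second, identical pad, which lies on the tray behind the first (farther from the mouth). Pushing its rear edge towards the mouth also pushes the first pad ahead of it.
- pad_a: The first pad; origin at the centre of its underside.
- pad_b: The second pad; origin at the centre of its underside.
- bolt_a: Bystander: steel hex bolt, 145 mm long, 40 mm across its head, lying on the bench along the left (+y) side of the feeder. Origin under the end face of the head.
- bushing: Bystander: dark steel bushing, diameter 84 mm, 36 mm high, on the bench on the right (-y) side of the feeder. Origin at the centre of its underside.
- bolt_b: Bystander: steel hex bolt, 125 mm long, lying at the right of the bench. Origin under the end face of the head.
- hub_ring: Bystander: green ring, diameter 130 mm, 40 mm high, at the left. Origin at the centre of its underside.
- yoke: Bystander: yellow shaft yoke, 110 mm high, diameter 64 mm, at the far left. Origin at the centre of its underside.
- stub_shaft: Bystander: blue flanged stub shaft standing upright, 180 mm high, flange diameter 100 mm, at the left. Origin at the centre of its underside.
- spanner: Bystander: steel spanner, 200 mm long, lying at the right near the robot. Origin under its middle.
Not all that is in view belongs to the job. What is shaped like the pad_b but red or turquoise is not meant.

How it is judged:
At the end, for the whole second after the job is handed in: Both pads lie flat (within 0.08 rad), at rest and released in the magazine, each within 8 mm of the mouth's centre along x and y, its centre at least 18.5 mm below the rim (held under the catches); the follower is pressed down more than 22 mm by the two (x of pad_a_center in the frame of mouth between -0.008 and 0.008 m and y of pad_a_center in the frame of mouth between -0.008 and 0.008 m and z of each of pad_a_center, pad_b_center in the frame of mouth below -0.0185 m and angle between each of pad_a_center, pad_b_center's own z axis and vertical below 0.08 rad and linear speed of each of pad_a, pad_b below 0.02 m/s and x of pad_b_center in the frame of mouth between -0.008 and 0.008 m and y of pad_b_center in the frame of mouth between -0.008 and 0.008 m and value of joint follower above 0.022 m); the robot touches nothing.
It fails at once if another part on the bench is moved by more than 30 mm (distance of any of bolt_a, bolt_b, bushing, hub_ring, yoke, stub_shaft, spanner from where it was at the start of the episode above 0.03 m).
It also fails if it takes over 54 s, if anything falls off the work surface, if the arm or the gripper's body presses on something with over 40 N, if the wrist force passes 120 N, or if a joint passes its speed limit or range.

## Working session

There is one attempt and no reset: what is moved stays moved. The work goes in short steps, Python scripts to look and compute and a tool call to move; the robot and the scene stay as the last step left them, time stands still between calls to the robot, and variables do not carry over. Pictures are saved under pics/ and viewed, at most 10 in all, crops included, and the job is handed in when it is done.

Besides the shell and the picture viewer there is one more tool, called after "Emit:" by a JSON object that holds its "op" and its "data". apply_moves: Moves the arm, as the interface text tells. Its arguments: {"type":"object","properties":{"series":{"type":"array"},"claw":{"type":"number"},"newtons":{"type":"number"}},"required":["series"]}

```bash
mkdir -p pics; ls
python3 - <<'E'
from plant import robot
import cv2,numpy as np
s=robot.read_state();print(s)
for n in("top","scene"):
    c=robot.calibration(n);print(n,c)
    p,d=robot.read_camera(n);cv2.imwrite(f"pics/{n}0.png",p);np.savez(f"{n}0.npz",p=p,d=d)
E
```

```text
pics
{'t': 0.0, 'q': array([ 1.05760369e+00,  1.31142214e-01,  1.48929729e+00, -1.25116695e-05,
        1.52299362e+00, -8.54080123e-02]), 'dq': array([-0.00091787, -0.00026991, -0.00051692,  0.00051883, -0.00170926,
        0.00073714]), 'joint_torque': array([-2.26216325e-03, -5.59841931e+01, -4.91751981e+01,  7.64779304e-02,
        3.58786946e-02, -1.66755781e-04]), 'tool_pos': array([0.24878379, 0.54573252, 0.40368856]), 'orientation': array([-6.66736666e-01, -3.06948279e+00,  2.76780803e-03]), 'force': array([ 0.03384078, -0.53785551,  0.13133197]), 'wrist_torque': array([ 0.00579119, -0.0030409 ,  0.00483612]), 'gripper_force': 0.0, 'opening': 0.09258433441588021}
top {'fx': 470.77978371153296, 'fy': 470.77978371153296, 'cx': 322.3809891463486, 'cy': 238.95553300126804, 'extrinsics': array([[ 2.84636070e-02, -9.99354774e-01,  2.19056612e-02,
         1.17998318e-04],
       [-9.91198773e-01, -3.10521369e-02, -1.28688604e-01,
         5.05063874e-01],
       [ 1.29285789e-01, -1.80499226e-02, -9.91443082e-01,
         1.36173708e+00],
       [ 0.00000000e+00,  0.00000000e+00,  0.00000000e+00,
         1.00000000e+00]])}
scene {'fx': 537.5980974191997, 'fy': 537.5980974191997, 'cx': 323.6392386505654, 'cy': 246.33957724319748, 'extrinsics': array([[ 0.69275999,  0.7211569 , -0.00403948, -0.36819851],
       [ 0.39789141, -0.38688331, -0.83186761, -0.08981155],
       [-0.60146988,  0.57467732, -0.55495942,  1.93763462],
       [ 0.        ,  0.        ,  0.        ,  1.        ]])}
```

View pics/top0.png

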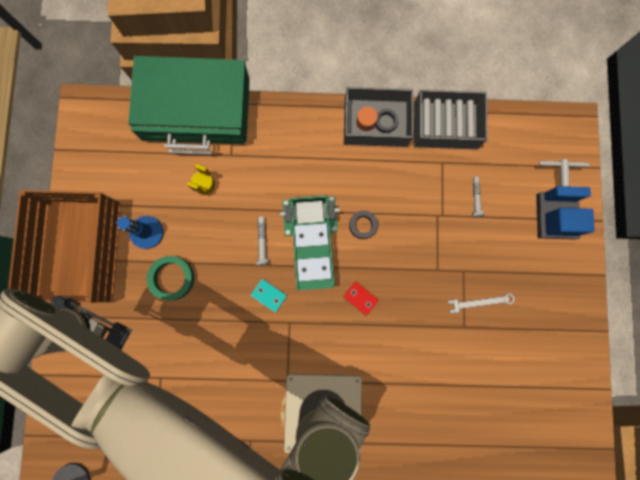

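View pics/scene0.png

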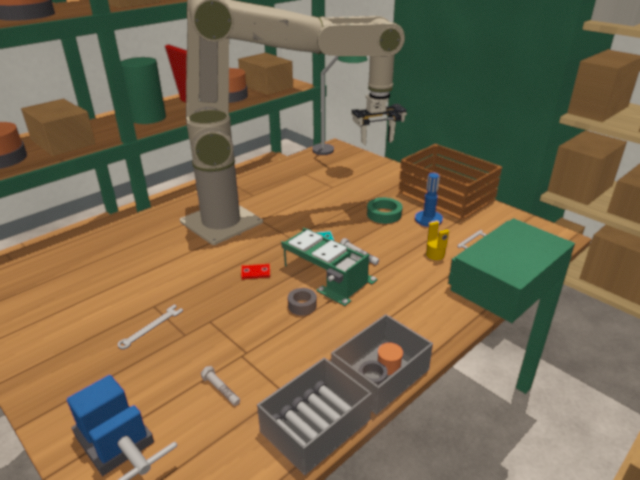

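The top view shows the feeder at cols 285-340, rows 195-290. The mouth is at about (310,212), pad_a at (311,236) and pad_b at (314,269). The turquoise plate at (268,295) and the red one at (361,298) lie on the bench and are decoys, so the two white plates on the green tray are the ones meant. Next I measure them and make an enlarged crop.

```bash
cat > h.py <<'E'
import numpy as np,cv2
from plant import robot
def bp(c,u,v,d):
    P=np.c_[(u-c["cx"])/c["fx"]*d,(v-c["cy"])/c["fy"]*d,d]
    E=c["extrinsics"];return (P-E[:3,3])@E[:3,:3]
def proj(c,X):
    E=c["extrinsics"];P=np.atleast_2d(X)@E[:3,:3].T+E[:3,3]
    return np.c_[c["fx"]*P[:,0]/P[:,2]+c["cx"],c["fy"]*P[:,1]/P[:,2]+c["cy"]]
def white(p,box,thr=150):
    m=(p.min(2)>thr)&((p.max(2).astype(int)-p.min(2))<45)
    k=np.zeros_like(m);a,b,e,f=box;k[b:f,a:e]=1
    return cv2.morphologyEx((m&k).astype(np.uint8),cv2.MORPH_CLOSE,np.ones((3,3)))
def report(n,p,d,c,box,thr=150,amin=150):
    m=white(p,box,thr);N,L,S,C=cv2.connectedComponentsWithStats(m)
    for i in range(1,N):
        if S[i,4]<amin:continue
        v,u=np.nonzero(L==i);z=d[v,u];g=z>0;X=bp(c,u[g],v[g],z[g])
        z0=np.median(X[:,2]);X=X[abs(X[:,2]-z0)<.01]
        r=cv2.minAreaRect((X[:,:2]*1000).astype(np.float32))
        print(n,S[i],"px",C[i].round(1),"mean",X.mean(0).round(4),"rect",np.round(r[0],1),np.round(r[1],1),round(r[2],1))
E
python3 - <<'E'
from h import *
for n,b in(("top",(280,190,345,295)),("scene",(270,220,380,300))):
    f=np.load(n+"0.npz");report(n,f["p"],f["d"],robot.calibration(n),b,amin=60)
p=np.load("top0.npz")["p"][185:300,240:385];cv2.imwrite("pics/crop.png",cv2.resize(p,None,fx=5,fy=5,interpolation=cv2.INTER_CUBIC))
f=np.load("top0.npz");c=robot.calibration("top")
for u,v in((312,202),(311,213),(311,225),(298,240),(313,253),(315,284),(330,262)):
    print(u,v,bp(c,np.array([u]),np.array([v]),f["d"][v:v+1,u]).round(4))
E
```

```text
top [ 295  202   33   45 1210] px [310.3 224.8] mean [0.5084 0.0493 0.0983] rect [511.8  49.4] [68.4 89.2] 5.3
top [298 257  33  24 677] px [313.8 268.7] mean [0.4125 0.038  0.0993] rect [412.8  38.1] [59.4 89.3] 6.1
scene [289 230  33  20 353] px [304.8 239.3] mean [0.4112 0.0366 0.0974] rect [406.2  39.2] [ 73.1 102.6] 4.9
scene [312 239  48  22 452] px [332.  249.5] mean [0.5064 0.0475 0.0975] rect [504.4  51.4] [ 66.3 104.6] 8.7
scene [337 259  18  12 112] px [345.6 263.9] mean [0.5611 0.0623 0.0687] rect [560.8  62.8] [34.8 61.4] 7.0
312 202 [[0.6073 0.0492 0.0706]]
311 213 [[0.5755 0.0511 0.0661]]
311 225 [[0.5347 0.0497 0.1005]]
298 240 [[0.491  0.085  0.0993]]
313 253 [[0.4568 0.0416 0.0874]]
315 284 [[0.3695 0.0333 0.0885]]
330 262 [[ 0.4321 -0.0069  0.0952]]
```

View pics/crop.png

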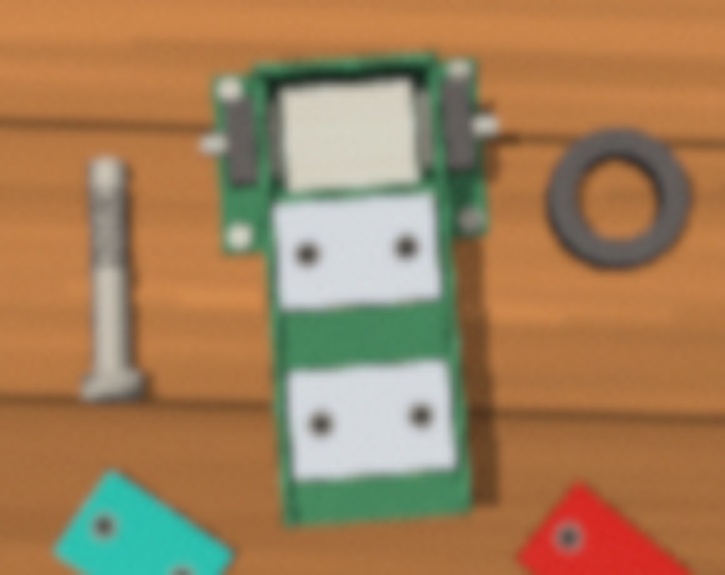

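The crop confirms two white pads on the tray with matching tops at z≈0.098 in both views. The turquoise and red plates are off the feeder. I'll move above the feeder for a close look.

Emit:
{"op": "apply_moves", "data": {"series": [[[-30,-27.5,0],[0,0,0]],[[-30,-27.5,0],[0,0,0]],[[-30,-27.5,0],[0,0,0]],[[-30,-27.5,0],[0,0,0]],[[-30,-27.5,0],[0,0,0]],[[-30,-27.5,0],[0,0,0]],[[-30,-27.5,0],[0,0,0]],[[-30,-27.5,0],[0,0,0]],[[-30,-27.5,0],[0,0,0]],[[-30,-27.5,0],[0,0,0]],[[-30,-27.5,0],[0,0,0]],[[-30,-27.5,0],[0,0,0]]], "claw": 0}}

```text
t: 1.1
tool_pos: [0.4397, 0.0943, 0.4046]
orientation: [0.667, 3.07, 0.0]
force: [0.6, 0.7, -0.1]
opening: 0.0176
gripper_force: 0.0
```

Emit:
{"op": "apply_moves", "data": {"series": [[[-20,-18,0],[0,0,0]],[[-20,-18,0],[0,0,0]],[[0,0,0],[0,0,-0.106]],[[0,0,0],[0,0,-0.106]],[[0,0,0],[0,0,-0.106]],[[0,0,0],[0,0,-0.106]],[[0,0,0],[0,0,-0.106]],[[0,0,0],[0,0,0]],[[0,0,0],[0,0,0]]]}}

```text
t: 1.85
tool_pos: [0.4609, 0.047, 0.4044]
orientation: [0.155, -3.137, -0.0]
force: [-0.5, 0.0, -0.3]
opening: 0.0004
gripper_force: 0.0
```

```bash
cat >> h.py <<'E'
from scipy.spatial.transform import Rotation as Ro
def pose():
    s=robot.read_state();return s,np.array(s["tool_pos"]),Ro.from_rotvec(s["orientation"])
E
python3 - <<'E'
from h import *
s,t,R=pose();print(s["t"],t.round(4),R.as_matrix().round(3),s["force"].round(1),s["opening"])
c=robot.calibration("wrist");p,d=robot.read_camera("wrist");print(c)
cv2.imwrite("pics/w1.png",p);np.savez("w1.npz",p=p,d=d,E=c["extrinsics"])
E
```

```text
1.85 [0.4609 0.047  0.4044] [[-0.995 -0.099 -0.001]
 [-0.099  0.995  0.   ]
 [ 0.001  0.    -1.   ]] [-0.5  0.  -0.3] 0.0003657503528048606
{'fx': 355.9989539246026, 'fy': 355.9989539246026, 'cx': 318.9569568861322, 'cy': 240.03488257960393, 'extrinsics': array([[-9.75108498e-02,  9.95234331e-01, -5.11258670e-04,
        -1.48456705e-03],
       [ 9.57759653e-01,  9.39787794e-02,  2.71780126e-01,
        -4.76579284e-01],
       [ 2.70532959e-01,  2.60118481e-02, -9.62359237e-01,
         2.64669797e-01],
       [ 0.00000000e+00,  0.00000000e+00,  0.00000000e+00,
         1.00000000e+00]])}
```

View pics/w1.png

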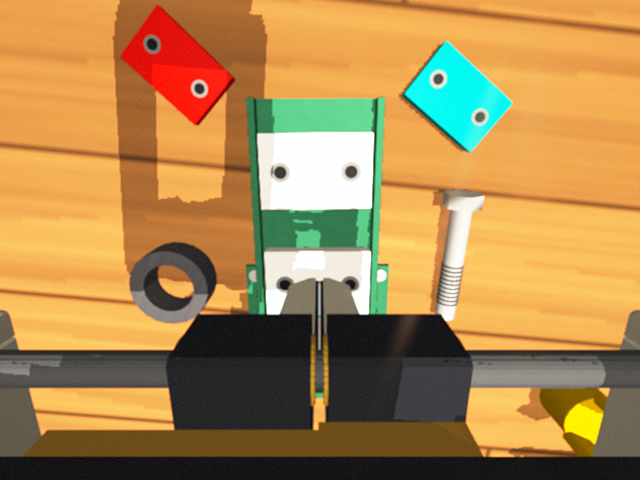

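The wrist view shows pad_b at (316,171), the tray end at row ≈98, the rails at cols 252 and 382, and pad_a partly hidden by the fingers at row ≈250 and below. The feeder is aligned with the tool. I'll compute the feeder frame.

Run:
```python
from h import *
f=np.load("w1.npz");p,d=f["p"],f["d"];c=robot.calibration("wrist");c["extrinsics"]=f["E"]
report("w",p,d,c,(245,90,390,315),thr=140,amin=800)
hsv=cv2.cvtColor(p,cv2.COLOR_BGR2HSV)
v,u=np.mgrid[0:480,0:640];X=bp(c,u.ravel().astype(float),v.ravel().astype(float),d.ravel()).reshape(480,640,3)
g=(hsv[...,0]>55)&(hsv[...,0]<85)&(hsv[...,1]>80);g[:90]=0;g[310:]=0;g[:,:240]=0;g[:,400:]=0
g&=(d>0)
for nm,lo,hi in(("tray",.078,.09),("rail",.090,.1)):
    m=g&(X[...,2]>lo)&(X[...,2]<hi);Y=X[m];print(nm,m.sum(),np.median(Y[:,2]))
    if nm=="rail":
        for sd in(1,-1):
            mm=m.copy(); 
            if sd==1: mm[:,316:]=0
            else: mm[:,:316]=0
            Y=X[mm];l=cv2.fitLine(Y[:,:2].astype(np.float32),cv2.DIST_HUBER,0,.01,.01).ravel();print(sd,l,np.arctan(l[1]/l[0]),Y[:,0].min(),np.percentile(Y[:,0],1),"y@.45",l[3]+(0.45-l[2])*l[1]/l[0])
m=g&(X[...,2]>.078)&(X[...,2]<.09);Y=X[m];print("tray xmin",np.percentile(Y[:,0],[0,.5,2]))
for u_ in(280,316,350):
    col=[r for r in range(85,130) if g[r,u_]][0];print(u_,col,X[col+1,u_].round(4))
# top camera far stop & rails check
f=np.load("top0.npz");p,d=f["p"],f["d"];c=robot.calibration("top")
for u in(305,312,320):
  print([tuple(bp(c,np.array([u]),np.array([r]),d[r:r+1,u])[0,[0,2]].round(3)) for r in range(194,206)])
```

```text
w [ 257  132  117   78 8609] px [315.6 170.1] mean [0.4087 0.0385 0.0989] rect [409.7  38.6] [60.  89.7] 6.2
w [ 264  250  107   65 4124] px [316.5 272.9] mean [0.4941 0.048  0.0987] rect [504.8  49.9] [60.9 91.3] 5.7
tray 8065 0.08493023092914644
rail 2999 0.0947637148943498
1 [ 0.995042    0.09945539  0.4423491  -0.00737939] 0.09962008 0.35956060082547336 0.36098252288795213 y@.45 -0.006614673
-1 [0.9945391  0.10436478 0.42784047 0.09049504] 0.104555175 0.3497834509256077 0.35114558491115516 y@.45 0.092820406
tray xmin [0.35003285 0.35176139 0.35379314]
280 99 [0.358  0.0058 0.0851]
316 99 [0.3553 0.034  0.0858]
350 99 [0.3526 0.0606 0.0849]
[(np.float64(0.646), np.float64(0.003)), (np.float64(0.643), np.float64(-0.001)), (np.float64(0.616), np.float64(0.108)), (np.float64(0.614), np.float64(0.103)), (np.float64(0.611), np.float64(0.105)), (np.float64(0.611), np.float64(0.09)), (np.float64(0.612), np.float64(0.072)), (np.float64(0.611), np.float64(0.064)), (np.float64(0.607), np.float64(0.069)), (np.float64(0.603), np.float64(0.073)), (np.float64(0.601), np.float64(0.068)), (np.flo
[... 294 characters left out ...]
 np.float64(0.068)), (np.float64(0.613), np.float64(0.056)), (np.float64(0.607), np.float64(0.071)), (np.float64(0.605), np.float64(0.069)), (np.float64(0.601), np.float64(0.073)), (np.float64(0.325), np.float64(1.415))]
[(np.float64(0.649), np.float64(-0.006)), (np.float64(0.62), np.float64(0.109)), (np.float64(0.617), np.float64(0.108)), (np.float64(0.616), np.float64(0.103)), (np.float64(0.616), np.float64(0.09)), (np.float64(0.615), np.float64(0.081)), (np.float64(0.616), np.float64(0.061)), (np.float64(0.611), np.float64(0.069)), (np.float64(0.607), np.float64(0.073)), (np.float64(0.605), np.float64(0.072)), (np.float64(0.603), np.float64(0.066)), (np.float64(0.599), np.float64(0.071))]
```

Checks agree: tray z is 85 mm, pad tops are at 99 mm, and the pads measure 60×90. The stop face comes out at x≈0.61 in both estimates. The mouth is at ≈(0.5766, 0.0562) with yaw 0.103. Now I'll go behind pad_b and descend.

Emit:
{"op": "apply_moves", "data": {"series": [[[32,-1,0],[0,0,-0.004]],[[32,-1,0],[0,0,0]],[[31.5,-1,0],[0,0,0]],[[0,0,0],[0,0,0]],[[0,0,30],[0,0,0]],[[0,0,30],[0,0,0]],[[0,0,30],[0,0,0]],[[0,0,15],[0,0,0]],[[0,0,0],[0,0,0]],[[0,0,0],[0,0,0]],[[0,0,0],[0,0,0]]]}}

```text
t: 2.82
tool_pos: [0.367, 0.034, 0.3012]
orientation: [-0.165, 3.136, -0.0]
force: [0.2, 0.2, 0.9]
opening: 0.0007
gripper_force: 0.0
```

```bash
cat >> h.py <<'E'
M=np.array([.5766,.0562]);W=.103;A=np.array([[np.cos(W),np.sin(W)],[-np.sin(W),np.cos(W)]])
def feed():
    s,t,R=pose();print("t",round(s["t"],2),"feeder xy mm",(A@(t[:2]-M)*1000).round(1),"tip above rim",round((t[2]-.186-.085)*1000,1),"F",s["force"].round(1),"yaw",round(np.arctan2(-R.as_matrix()[1,0],-R.as_matrix()[0,0]),4));return s,t,R
E
python3 - <<'E'
from h import *
feed()
c=robot.calibration("wrist");p,d=robot.read_camera("wrist")
cv2.imwrite("pics/w2.png",p)
E
```

```text
t 2.82 feeder xy mm [-210.8   -0.5] tip above rim 30.2 F [0.2 0.2 0.9] yaw 0.1051
```

View pics/w2.png

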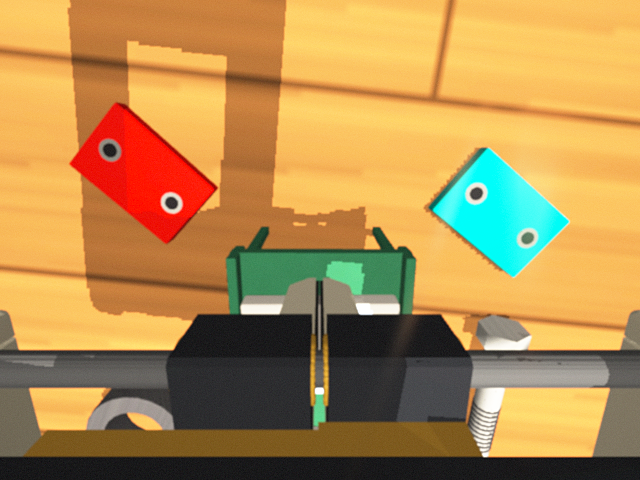

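The rear edge of pad_b is at row ≈297, just ahead of the fingers, and the tray end is at row ≈250. I'll back off 5 mm more for margin and descend to 3.5 mm above the tray.

Emit:
{"op": "apply_moves", "data": {"series": [[[5,0,0],[0,0,0]],[[0,0,9],[0,0,0]],[[0,0,9],[0,0,0]],[[0,0,8],[0,0,0]],[[0,0,0],[0,0,0]],[[0,0,0],[0,0,0]]]}}

```text
t: 3.37
tool_pos: [0.361, 0.0335, 0.2729]
orientation: [0.167, -3.135, -0.0]
force: [-0.6, -0.3, 0.4]
opening: 0.0006
gripper_force: 0.0
```

Emit:
{"op": "apply_moves", "data": {"series": [[[-10,0,0],[0,0,0]],[[-10,0,0],[0,0,0]],[[-10,0,0],[0,0,0]],[[-10,0,0],[0,0,0]],[[-10,0,0],[0,0,0]],[[-10,0,0],[0,0,0]],[[-10,0,0],[0,0,0]],[[-10,0,0],[0,0,0]],[[-10,0,0],[0,0,0]],[[-10,0,0],[0,0,0]],[[0,0,0],[0,0,0]],[[0,0,0],[0,0,0]]]}}

```text
t: 4.37
tool_pos: [0.4609, 0.0441, 0.2736]
orientation: [0.167, -3.137, -0.0]
force: [-0.2, 0.4, 0.7]
opening: 0.0005
gripper_force: 0.0
```

Run:
```python
from h import *
feed()
p,d=robot.read_camera("top");c=robot.calibration("top")
cv2.imwrite("pics/t2.png",cv2.resize(p[170:310,230:400],None,fx=4,fy=4,interpolation=cv2.INTER_CUBIC))
```

```text
t 4.37 feeder xy mm [-1.163e+02 -1.000e-01] tip above rim 2.6 F [-0.2  0.4  0.7] yaw 0.1063
```

Emit:
{"op": "apply_moves", "data": {"series": [[[-3,0,0],[0,0,0]],[[-3,0,0],[0,0,0]],[[-3,0,0],[0,0,0]],[[-3,0,0],[0,0,0]],[[-2,0,0],[0,0,0]],[[-2,0,0],[0,0,0]],[[-2,0,0],[0,0,0]],[[0,0,0],[0,0,0]]]}}

```text
t: 5.08
tool_pos: [0.4791, 0.046, 0.2738]
orientation: [-0.167, 3.137, 0.0]
force: [-0.1, 0.2, -0.0]
opening: 0.0006
gripper_force: 0.1
```

Emit:
{"op": "apply_moves", "data": {"series": [[[-1,0,0],[0,0,0]],[[-1,0,0],[0,0,0]],[[0,0,0],[0,0,0]]]}}

```text
t: 5.33
tool_pos: [0.4808, 0.0462, 0.2738]
orientation: [0.167, -3.137, 0.0]
force: [-1.9, -0.9, 1.9]
opening: 0.0004
gripper_force: 1.3
```

Run:
```python
from h import *
feed()
p,d=robot.read_camera("scene")
cv2.imwrite("pics/s2.png",cv2.resize(p[200:320,250:410],None,fx=5,fy=5,interpolation=cv2.INTER_CUBIC))
```

```text
t 5.33 feeder xy mm [-96.4  -0.1] tip above rim 2.8 F [-1.9 -0.9  1.9] yaw 0.1062
```

View pics/s2.png

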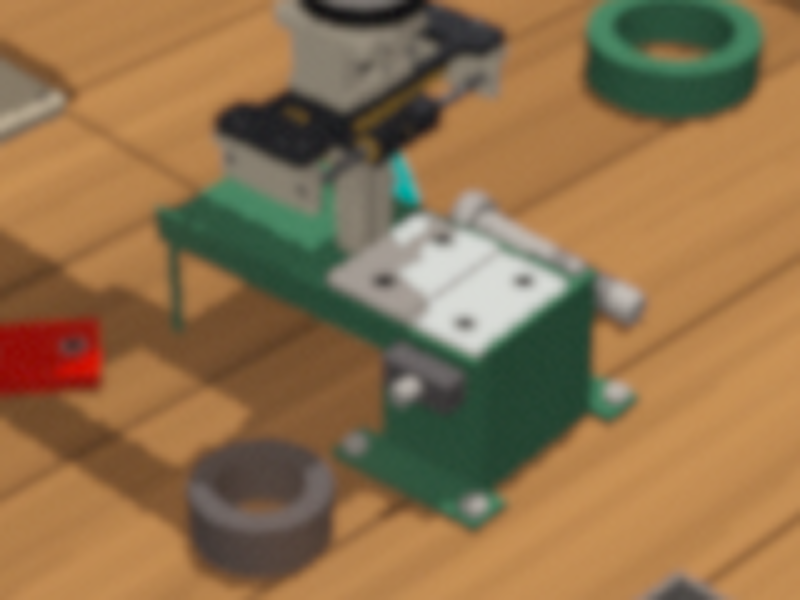

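The scene crop shows both pads abutting, with pad_a over the mouth near the stop. I'll push a little more until the force rises firmly.

Emit:
{"op": "apply_moves", "data": {"series": [[[-1,0,0],[0,0,0]],[[-1,0,0],[0,0,0]],[[0,0,0],[0,0,0]]]}}

```text
t: 5.63
tool_pos: [0.4817, 0.0463, 0.2737]
orientation: [0.167, -3.133, 0.001]
force: [-14.3, -2.4, 11.9]
opening: 0.0002
gripper_force: 6.8
```

Pad_a is against the stop. I'll back off, lift, and go over its middle.

Emit:
{"op": "apply_moves", "data": {"series": [[[4,0,0],[0,0,0]],[[0,0,-20],[0,0,0]],[[0,0,-20],[0,0,0]],[[-25,0,0],[0,0,0]],[[-25,0,0],[0,0,0]],[[-25,0,0],[0,0,0]],[[-27,0,0],[0,0,0]],[[0,0,0],[0,0,0]],[[0,0,12],[0,0,0]],[[0,0,12],[0,0,0]],[[0,0,0],[0,0,0]],[[0,0,0],[0,0,0]]]}}

```text
t: 6.63
tool_pos: [0.5787, 0.0567, 0.2879]
orientation: [0.167, -3.134, -0.0]
force: [0.4, 0.0, 0.0]
opening: 0.0003
gripper_force: 0.0
```

Run:
```python
from h import *
feed()
c=robot.calibration("wrist");p,d=robot.read_camera("wrist");cv2.imwrite("pics/w3.png",p)
```

```text
t 6.63 feeder xy mm [2.1 0.3] tip above rim 16.9 F [0.4 0.  0. ] yaw 0.1062
```

View pics/w3.png

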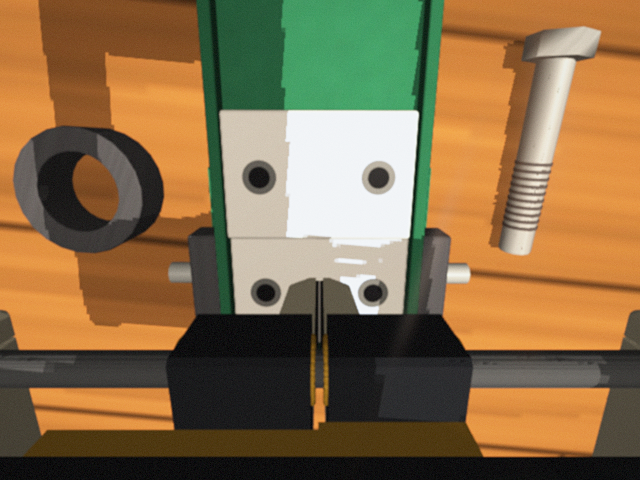

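Pad_a sits over the mouth between the catches, with pad_b behind it; the seam is at row 238. Pressing now.

Emit:
{"op": "apply_moves", "data": {"series": [[[0,0,5],[0,0,0]],[[0,0,3],[0,0,0]],[[0,0,3],[0,0,0]],[[0,0,3],[0,0,0]],[[0,0,3],[0,0,0]],[[0,0,3],[0,0,0]],[[0,0,3],[0,0,0]],[[0,0,3],[0,0,0]],[[0,0,3],[0,0,0]],[[0,0,2],[0,0,0]],[[0,0,0],[0,0,0]]]}}

```text
t: 7.6
tool_pos: [0.5807, 0.0568, 0.2599]
orientation: [-0.167, 3.135, -0.0]
force: [0.4, -0.5, 4.4]
opening: 0.0004
gripper_force: 1.9
```

```bash
python3 -c "
from h import *
feed()"
```

```text
t 7.6 feeder xy mm [4.1 0.2] tip above rim -11.1 F [ 0.4 -0.5  4.4] yaw 0.1062
```

Emit:
{"op": "apply_moves", "data": {"series": [[[0,0,2],[0,0,0]],[[0,0,2],[0,0,0]],[[0,0,2],[0,0,0]],[[0,0,1],[0,0,0]],[[0,0,1],[0,0,0]],[[0,0,0],[0,0,0]],[[0,0,0],[0,0,0]]]}}

```text
t: 8.18
tool_pos: [0.5807, 0.0568, 0.2517]
orientation: [-0.167, 3.135, -0.0]
force: [1.8, 0.6, 5.3]
opening: 0.0006
gripper_force: 2.6
```

```bash
python3 -c "
from h import *
feed()"
```

```text
t 8.18 feeder xy mm [4.1 0.1] tip above rim -19.3 F [1.8 0.6 5.3] yaw 0.1061
```

Emit:
{"op": "apply_moves", "data": {"series": [[[0,0,1.5],[0,0,0]],[[0,0,0],[0,0,0]],[[0,0,-8],[0,0,0]],[[0,0,-15],[0,0,0]],[[0,0,-30],[0,0,0]],[[0,0,-20],[0,0,0]],[[32,0,0],[0,0,0]],[[32,0,0],[0,0,0]],[[32,0,0],[0,0,0]],[[0,0,0],[0,0,0]],[[0,0,0],[0,0,0]]]}}

```text
t: 9.1
tool_pos: [0.4829, 0.0466, 0.3217]
orientation: [0.166, -3.136, -0.0]
force: [1.3, -0.3, -0.0]
opening: 0.0004
gripper_force: 0.0
```

Run:
```python
from h import *
feed()
c=robot.calibration("top");p,d=robot.read_camera("top")
c2=robot.calibration("wrist");p2,d2=robot.read_camera("wrist")
cv2.imwrite("pics/w4.png",np.hstack([cv2.resize(p[180:300,260:380],(400,400)),cv2.resize(p2,(400,400))]))
for n,cc,D,zz in(("top",c,d,.071),("wrist",c2,d2,.071)):
  for sx in(-15,0,15,25):
    for sy in(-30,0,30):
      X=np.r_[M+A.T@(np.array([sx,sy])/1000),zz];u,v=proj(cc,X)[0].round().astype(int)
      if 0<=u<640 and 0<=v<480:print(n,sx,sy,(u,v),bp(cc,np.array([u]),np.array([v]),D[v:v+1,u])[0].round(4))
report("top",p,d,c,(280,190,345,295),amin=60)
```

```text
t 9.1 feeder xy mm [-94.2   0.1] tip above rim 50.7 F [ 1.3 -0.3 -0. ] yaw 0.1061
top -15 -30 (np.int64(320), np.int64(217)) [0.4771 0.0303 0.5577]
top -15 0 (np.int64(310), np.int64(217)) [0.4758 0.0488 0.5616]
top -15 30 (np.int64(299), np.int64(218)) [0.4737 0.069  0.5594]
top 0 -30 (np.int64(320), np.int64(212)) [0.4862 0.0306 0.5591]
top 0 0 (np.int64(309), np.int64(212)) [0.4856 0.0509 0.5589]
top 0 30 (np.int64(299), np.int64(213)) [0.4832 0.0693 0.5586]
top 15 -30 (np.int64(319), np.int64(206)) [0.4985 0.0328 0.5541]
top 15 0 (np.int64(309), np.int64(207)) [0.4957 0.0513 0.5552]
top 15 30 (np.int64(299), np.int64(208)) [0.4928 0.0697 0.5577]
top 25 -30 (np.int64(319), np.int64(203)) [0.5039 0.0329 0.5551]
top 25 0 (np.int64(309), np.int64(204)) [0.5009 0.0514 0.5578]
top 25 30 (np.int64(298), np.int64(205)) [0.4978 0.0716 0.5604]
wrist -15 -30 (np.int64(279), np.int64(355)) [0.4495 0.0349 0.2411]
wrist -15 0 (np.int64(319), np.int64(355)) [0.4529 0.0432 0.2347]
wrist -15 30 (np.int64(360), np.int64(355)) [0.4469 0.0504 0.2425]
wrist 0 -30 (np.int64(279), np.int64(372)) [0.4511 0.0354 0.2442]
wrist 0 0 (np.int64(319), np.int64(372)) [0.4081 0.0385 0.3023]
wrist 0 30 (np.int64(359), np.int64(372)) [0.4491 0.0503 0.2448]
wrist 15 -30 (np.int64(280), np.int64(389)) [0.4549 0.0358 0.2442]
wrist 15 0 (np.int64(319), np.int64(389)) [0.5913 0.0577 0.071 ]
wrist 15 30 (np.int64(358), np.int64(389)) [0.454  0.0509 0.2434]
wrist 25 -30 (np.int64(280), np.int64(400)) [0.4566 0.0361 0.2451]
wrist 25 0 (np.int64(319), np.int64(400)) [0.6012 0.0587 0.0711]
wrist 25 30 (np.int64(358), np.int64(400)) [0.456  0.0511 0.244 ]
```

View pics/w4.png

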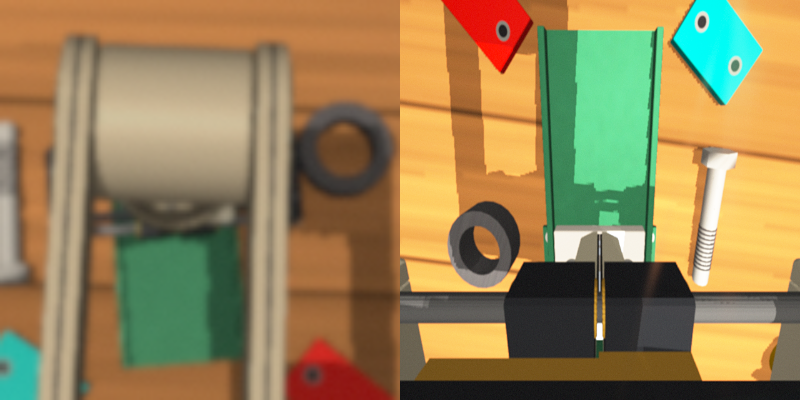

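Through the finger gap the wrist depth reads z=0.0710 over the mouth, exactly 14 mm below the rim. Pad_a is latched and level. Pad_b's rear edge is at row ≈273 of the wrist view. Next I push pad_b.

Emit:
{"op": "apply_moves", "data": {"series": [[[16,0,0],[0,0,0]],[[0,0,0],[0,0,0]],[[0,0,16],[0,0,0]],[[0,0,16],[0,0,0]],[[0,0,15],[0,0,0]],[[0,0,0],[0,0,0]],[[0,0,0],[0,0,0]],[[-10,0,0],[0,0,0]],[[-10,0,0],[0,0,0]],[[-8,0,0],[0,0,0]],[[-8,0,0],[0,0,0]],[[0,0,0],[0,0,0]]]}}

```text
t: 10.2
tool_pos: [0.5063, 0.0488, 0.2763]
orientation: [-0.167, 3.135, -0.0]
force: [-0.7, 0.3, -0.2]
opening: 0.0007
gripper_force: 0.0
```

Emit:
{"op": "apply_moves", "data": {"series": [[[-8,0,0],[0,0,0]],[[-8,0,0],[0,0,0]],[[-8,0,0],[0,0,0]],[[-4,0,0],[0,0,0]],[[-3,0,0],[0,0,0]],[[-3,0,0],[0,0,0]],[[0,0,0],[0,0,0]],[[0,0,0],[0,0,0]]]}}

```text
t: 10.87
tool_pos: [0.5385, 0.0524, 0.2752]
orientation: [-0.167, 3.137, -0.0]
force: [-0.5, 0.5, 0.2]
opening: 0.0006
gripper_force: 0.0
```

```bash
python3 -c "
from h import *
feed()"
```

```text
t 10.87 feeder xy mm [-38.3   0.1] tip above rim 4.2 F [-0.5  0.5  0.2] yaw 0.1062
```

Emit:
{"op": "apply_moves", "data": {"series": [[[-1,0,1],[0,0,0]],[[-1,0,0],[0,0,0]],[[-1,0,0],[0,0,0]],[[0,0,0],[0,0,0]]]}}

```text
t: 11.2
tool_pos: [0.5408, 0.0527, 0.2741]
orientation: [0.167, -3.135, -0.0]
force: [-5.5, -0.7, 4.2]
opening: 0.0006
gripper_force: 2.9
```

Emit:
{"op": "apply_moves", "data": {"series": [[[-1,0,0],[0,0,0]],[[0,0,0],[0,0,0]]]}}

```text
t: 11.37
tool_pos: [0.5413, 0.0527, 0.2739]
orientation: [0.167, -3.133, 0.0]
force: [-10.1, -1.0, 6.2]
opening: 0.0005
gripper_force: 5.3
```

It reached the stop, 60 mm on from the first as expected. Same press for pad_b.

Emit:
{"op": "apply_moves", "data": {"series": [[[4,0,0],[0,0,0]],[[0,0,-20],[0,0,0]],[[0,0,-20],[0,0,0]],[[-20,0,0],[0,0,0]],[[-21,0,0],[0,0,0]],[[0,0,0],[0,0,0]],[[0,0,12],[0,0,0]],[[0,0,12],[0,0,0]],[[0,0,0],[0,0,0]],[[0,0,0],[0,0,0]]]}}

```text
t: 12.2
tool_pos: [0.5777, 0.0566, 0.2879]
orientation: [0.167, -3.133, -0.0]
force: [0.1, 1.0, -0.1]
opening: 0.0008
gripper_force: 0.0
```

Run:
```python
from h import *
feed()
c=robot.calibration("wrist");p,d=robot.read_camera("wrist")
report("w",p,d,c,(200,100,440,315),thr=110,amin=800)
```

```text
t 12.2 feeder xy mm [1.1 0.3] tip above rim 16.9 F [ 0.1  1.  -0.1] yaw 0.1062
w [  230   223   178    92 13127] px [318.7 263.7] mean [0.5644 0.055  0.0948] rect [571.1  55.7] [45.9 94.1] 5.5
```

Emit:
{"op": "apply_moves", "data": {"series": [[[-1,0,5],[0,0,0]],[[0,0,3],[0,0,0]],[[0,0,3],[0,0,0]],[[0,0,3],[0,0,0]],[[0,0,3],[0,0,0]],[[0,0,3],[0,0,0]],[[0,0,3],[0,0,0]],[[0,0,3],[0,0,0]],[[0,0,3],[0,0,0]],[[0,0,2],[0,0,0]],[[0,0,0],[0,0,0]]]}}

```text
t: 13.17
tool_pos: [0.5809, 0.0568, 0.2607]
orientation: [-0.167, 3.134, -0.0]
force: [0.1, -0.7, 5.4]
opening: 0.0002
gripper_force: 2.7
```

Emit:
{"op": "apply_moves", "data": {"series": [[[0,0,2],[0,0,0]],[[0,0,2],[0,0,0]],[[0,0,1],[0,0,0]],[[0,0,1],[0,0,0]],[[0,0,1],[0,0,0]],[[0,0,0],[0,0,0]],[[0,0,0],[0,0,0]]]}}

```text
t: 13.75
tool_pos: [0.5809, 0.0568, 0.2536]
orientation: [-0.166, 3.134, -0.0]
force: [0.4, -0.1, 6.5]
opening: 0.0003
gripper_force: 2.8
```

```bash
python3 -c "
from h import *
feed()"
```

```text
t 13.75 feeder xy mm [4.3 0.1] tip above rim -17.4 F [ 0.4 -0.1  6.5] yaw 0.1061
```

Emit:
{"op": "apply_moves", "data": {"series": [[[0,0,1],[0,0,0]],[[0,0,1],[0,0,0]],[[0,0,0.5],[0,0,0]],[[0,0,0],[0,0,0]],[[0,0,0],[0,0,0]]]}}

```text
t: 14.17
tool_pos: [0.5809, 0.0567, 0.2512]
orientation: [-0.167, 3.134, -0.0]
force: [0.9, -0.5, 5.8]
opening: 0.0002
gripper_force: 3.0
```

Emit:
{"op": "apply_moves", "data": {"series": [[[0,0,-8],[0,0,0]],[[0,0,-15],[0,0,0]],[[0,0,-30],[0,0,0]],[[0,0,-20],[0,0,0]],[[32,0,0],[0,0,0]],[[32,0,0],[0,0,0]],[[32,0,-20],[0,0,0]],[[32,0,-20],[0,0,0]],[[32,0,-20],[0,0,0]],[[0,0,0],[0,0,0]],[[0,0,0],[0,0,0]]]}}

```text
t: 15.08
tool_pos: [0.4205, 0.0398, 0.3853]
orientation: [-0.166, 3.131, -0.001]
force: [0.5, -0.4, -0.1]
opening: 0.0008
gripper_force: 0.0
```

Run:
```python
from h import *
feed()
c2=robot.calibration("wrist");p2,d2=robot.read_camera("wrist")
c=robot.calibration("scene");p,d=robot.read_camera("scene")
cv2.imwrite("pics/s5.png",np.hstack([cv2.resize(p[200:320,270:390],(400,400)),cv2.resize(p2,(400,400))]))
for n,cc,D in(("scene",c,d),("wrist",c2,d2)):
  for sx in(-20,-10,0,10,20,28):
    r=[]
    for sy in(-35,-20,0,20,35):
      X=np.r_[M+A.T@(np.array([sx,sy])/1000),.071];u,v=proj(cc,X)[0].round().astype(int)
      if 0<=u<640 and 0<=v<480:r.append((sy,float(bp(cc,np.array([u]),np.array([v]),D[v:v+1,u])[0,2].round(4))))
    print(n,sx,r)
```

```text
t 15.08 feeder xy mm [-157.    -0.3] tip above rim 114.3 F [ 0.5 -0.4 -0.1] yaw 0.1059
scene -20 [(-35, 0.0905), (-20, 0.0675), (0, 0.0679), (20, 0.0652), (35, 0.0645)]
scene -10 [(-35, 0.0894), (-20, 0.0711), (0, 0.0695), (20, 0.071), (35, 0.071)]
scene 0 [(-35, 0.0863), (-20, 0.072), (0, 0.07), (20, 0.0672), (35, 0.0666)]
scene 10 [(-35, 0.088), (-20, 0.1031), (0, 0.1014), (20, 0.1042), (35, 0.1053)]
scene 20 [(-35, 0.0922), (-20, 0.0935), (0, 0.096), (20, 0.0928), (35, 0.0924)]
scene 28 [(-35, 0.0855), (-20, 0.0828), (0, 0.086), (20, 0.0821), (35, 0.078)]
wrist -20 [(-35, 0.3072), (-20, 0.3063), (0, 0.3001), (20, 0.3068), (35, 0.3067)]
wrist -10 [(-35, 0.3069), (-20, 0.3063), (0, 0.301), (20, 0.3071), (35, 0.3074)]
wrist 0 [(-35, 0.3073), (-20, 0.3072), (0, 0.2997), (20, 0.3067), (35, 0.3077)]
wrist 10 [(-35, 0.3068), (-20, 0.3073), (0, 0.0713), (20, 0.3078), (35, 0.3065)]
wrist 20 [(-35, 0.3079), (-20, 0.3068), (0, 0.0707), (20, 0.3068), (35, 0.3067)]
wrist 28 [(-35, 0.3068), (-20, 0.3071), (0, 0.3646), (20, 0.3064), (35, 0.307)]
```

View pics/s5.png

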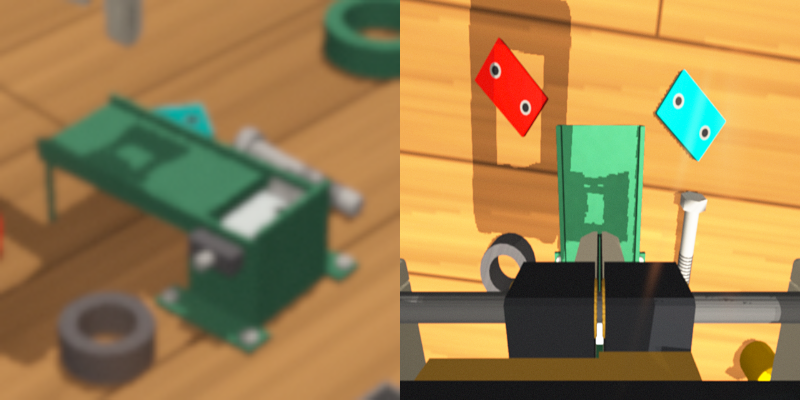

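The tray is empty. The upper pad's top lies at z≈0.071, 14 mm below the rim, and is level across the mouth, so both pads are latched. The arm is clear, so I'm handing in.

```bash
python3 -c "
from plant import robot
print(robot.close_job())"
```

```text
the job is handed in; nothing more can be done
None
```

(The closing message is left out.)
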